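# Stop-button test at the violin workshop's spindle sander

## Task

Do the stop test at the sander's control station: push the red mushroom stop button in until it latches and take the finger off it, then, without gripping it, push it round clockwise (seen from above) with a fingertip from behind one of its lobes until it springs back out, and let it go. Then press the blue reset button fully in and let it come back out. Leave the green start button and everything else on the bench as they are.

Things in the scene. Friction and masses are not known exactly. Their poses are not given: they have to be found in the camera images.
- station: grey control station fixed to the bench, 104 (x) x 234 (y) x 66 high, flat metal top. Origin under its centre at bench level, x away from the robot at yaw 0, y along its length. The red stop stands at x 0, y -62, on a yellow disc (88 across, 2 thick) with a black collar (38 across, 7 high). Blue reset and green start stand at x 0, y +28 and +80, either one in either place
- stop_top (a point): centre of the flat top (24 across) of the red mushroom head, on its upright axis, 40.5 above the station's top when out. The head: a hub 45 across with three straight lobes 120 degrees apart, each 16 wide, 14 high, reaching 32 from the axis, spanning 20 to 34 above the station's top when out and 10 to 24 when latched in
- stop_lobe0 (a point): middle of the lobe that points to the station's -x side (towards the robot at yaw 0) when untwisted: 28 from the axis, 27 above the station's top when out. It moves and turns with the head
- stop_lobe1 (a point): the same point on the lobe that points 60 degrees from the station's +x towards its +y when untwisted
- stop_lobe2 (a point): the same point on the lobe that points 60 degrees from the station's +x towards its -y when untwisted
- stop_press (a joint): how far the stop is pushed in: 0 out, 0.0115 m fully down. A spring resists with 2 to 7 N; it latches with a snap once it has been pushed about 9.5 mm (push to the firm end, some 8 N or more) and then stays in by itself at about 0.0096. It comes out only when it is twisted
- stop_twist (a joint): clockwise turn of the head seen from above: 0 at rest, end at 0.85 rad. A spring turns it back (0.04 N m at rest, 0.1 N m at 0.8 rad). A latched stop lets go at about 0.55 rad and springs out by itself; when the finger leaves, the head turns back to 0
- stop_head: the whole red mushroom head with its lobes; origin on its axis, level with the station's top when the stop is out; z up, lobe 0 along its own -x
- stop_fronts: the clockwise-facing (leading) half of all three lobes; a fingertip that pushes the head round clockwise from behind a lobe does not touch it, fingers that grip the head or a lobe do. Origin on the axis, level with the station's top when the stop is out; turns with the head
- reset_top (a point): centre of the top of the blue reset button, cap 23 across in an aluminium ring 31 across; the cap's top is 14 above the station's top when out
- reset (a joint): how far the blue button is pressed: 0 out, 0.006 m fully in (1.5 N at first, 4.5 N at the bottom); springs back
- start_top (a point): centre of the top of the green start button, same size as the blue one; not to be pressed
- start (a joint): how far the green button is pressed: 0 out, 0.006 m fully in
- gouge: wood-carving gouge lying on the bench, 220 long, octagonal wooden handle 26 thick; origin underneath, at the ferrule. To be left alone
- plane: small brass thumb plane, 52 x 24 x 25; origin under its centre. To be left alone
- sleeve: spare brown sanding sleeve (open tube) standing on end, diameter 51, height 90; origin under its centre. To be left alone
- block: cork sanding block, 60 x 105 x 34; origin under its centre. To be left alone
- can: steel can standing upright, diameter about 90, height 110; origin under its centre. To be left alone
- jar: amber glue jar with a brass lid, diameter 68, height 85; origin under its centre. To be left alone
- neck: carved maple violin neck with its scroll lying on the bench, 270 long, 42 high; origin underneath, near its middle. To be left alone

How it is judged:
On the way, in this order (a step that is already met when the one before it is completed fails the run):
1. the red stop is latched in, with no finger on it (value of joint stop_press above 0.008 m and contact force between each of the fingers, the arm and stop_head below 0.2 N), for 0.2 s.
2. the red stop has been released and is out again (value of joint stop_press below 0.002 m), for 0.1 s.
3. the blue reset button is pressed fully in (value of joint reset above 0.0045 m), for 0.05 s.
At the end, for the whole second after the job is handed in: The stop is out (within 2 mm) and turned back to rest (within 0.1 rad), both push buttons are out (within 1.5 mm), and every loose thing is within 20 mm of where it stood (value of joint stop_press below 0.002 m and value of joint stop_twist below 0.1 rad and value of joint each of reset, start below 0.0015 m and distance of each of gouge, plane, sleeve, block, can, jar, neck from where it was at the start of the episode below 0.02 m); the robot touches nothing.
It fails at once if the green start button is pressed by more than 2 mm (value of joint start above 0.002 m).
It fails at once if the stop is gripped while it is turned: fingers press with more than 2 N on the leading side of a lobe with the head turned over 0.15 rad (value of joint stop_twist above 0.15 rad and contact force between the fingers and stop_fronts above 2 N).
It fails at once if a loose thing on the bench is pushed, lifted or carried more than 20 mm (distance of any of gouge, plane, sleeve, block, can, jar, neck from where it was at the start of the episode above 0.02 m).
It also fails if it takes over 51 s, if anything falls off the work surface, if the arm or the gripper's body presses on something with over 40 N, if the wrist force passes 120 N, or if a joint passes its speed limit or range.

## Robot

A 6-joint arm with a two-finger parallel gripper is mounted at the origin on the work surface. World frame = base frame: x ahead of the robot, y to its left, z up, the work surface at z = 0. Lengths are in m, angles in rad, forces in N, time in s.
With the tool pointing down it reaches from about 0.35 to 0.975 m from the base axis. Payload 4.9 kg.
Tool frame: the origin (TCP) lies at the very end of the fingers, on their centre line; the grasp point (between the pads) lies 19 mm behind it; z points along the fingers, y is the line along which they close (so a half turn about z gives the same grasp; the last joint's range is limited). The gripper opens to 85 mm and grips with 20 to 120 N. Pads are 22 mm wide; open, the fingers measure 114 mm over their backs; the gripper's body (76 mm by 85 mm) begins 54 mm behind the grasp point. The pads swing forward as they close: fully open they stand 13 mm farther back than shut.
Start: joints at [1.091, 0.053, 1.613, -0, 1.476, -0.119], TCP at [0.221, 0.585, 0.209] pointing down, gripper open.
Joint ranges: [-3.01, 3.01], [-1.01, 2.22], [0.06, 2.58], [-1.02, 4.17], [0.09, 2.62], [-3.14, 3.14]. Speed limits (rad/s): [2.57, 2.57, 3.14, 3.14, 3.14, 3.14].

## Interface

Orientations are given as a rotation vector (axis times angle).
In Python, from station import * gives the robot as it stands.
- The arm moves only by the shell command python3 -m crank 'ROWS' [OPENING] [FORCE]. ROWS is JSON, a list of rows, each an object with "offset": the shift along the tool's x, y, z in m, a list of three; "twist": the turn, a rotation vector about the tool's x, y, z in degrees, a list of three. In form: [{"offset": [x, y, z], "twist": [rx, ry, rz]}, ...]. A call has 1 to 20 rows; each row is the pose to reach, as a shift and turn from the pose commanded when the call began, along the tool's axes at that moment; what a row does not reach only later rows make up. A row lasts 1/8 s, in which the tool goes at most 62.5 mm and 10.7 degrees, less where a joint would pass 70% of its speed; a pose out of reach is approached as far as the arm can. A call with a gripper value outside its range is refused whole. OPENING is the opening, from 0 (shut) to 1 (fully open), set as the call begins (- or left out, the last holds). The fingers move at their own pace and stop on an object; FORCE is the grip in N (left out, the last holds). Time passes only in rows, so rows that repeat a pose let the fingers close. It gives the time, the measured TCP pose, the force, the opening and the grip force at its end, in the units of the state.
- get_obs(): the state, without advancing time (a new reading comes with each control period).
- get_image(name): name is "side" or "top" or "wrist"; returns the picture (384x512x3 uint8, red, green, blue); there is no depth.
- get_calibration(name): a dict with "intrinsics" (3x3 intrinsics, pixels), "world_from_camera" (4x4, takes a point from camera to world coordinates); the wrist camera has in their place "tool_from_camera" (4x4, takes a point from camera to tool coordinates, whose origin is the TCP and whose axes are the flange's). Camera axes: x right, y up, looking along -z (the intrinsics and any distortion apply to the point x, -y, -z); pixel columns grow to the right and rows downward; lengths in m; the calibration is good to about 2 mm. A picture is of the moment at which its call begins: read the wrist's pose just before it. get_calibration takes no time and is no camera call.
- finish_job(): hands the job in; it is judged then, once.
Trained networks look in the newest picture that a camera, given by its name, has taken for a name from the list of things; names that differ only in an ending like _2 or _b are one class to them, and where a whole thing is asked for, a point or a joint stands for the part that bears it (a point fixed in the world has none). Each returns a list of dicts, best first, with "confidence" (0 to 1); they miss things now and then, are a little off and sometimes report something else, mostly with a low value. They report only what shows in the picture. A call takes as long as a camera call.
- cut_out(query, camera): "region" (384x512 bool, what is visible of it) and "rect" ([centre column, centre row, width, height] in pixels, round what is visible of it).
The state is a dict: "t": time; "q": joint angles; "dq": joint speeds; "effort": joint torques, N m; "tool_pos": TCP position; "tool_rot": TCP orientation; "contact_force": force on the tool from outside, world axes, zero at the start; "wrist_torque": the same for the moment, N m; "opening": finger opening in m; "grip_force": force on a finger pad.
Only numpy, scipy, OpenCV 4.12 (cv2) and the standard library are available. Lean on these libraries where they do the work, as an engineer would, in place of code of your own. Each camera call takes 0.05 s, during which the arm holds its last target. There are 200 camera calls.

## Working session

There is one attempt and no reset: what is moved stays moved. The work goes in short steps, Python scripts to look and compute and a shell command to move; the robot and the scene stay as the last step left them, time stands still between calls to the robot, and variables do not carry over. Pictures are saved under pics/ and viewed, at most 11 in all, crops included, and the job is handed in when it is done.

```bash
ls; mkdir -p pics
python3 - <<'E'
from station import *
import cv2,numpy as np
o=get_obs(); print({k:np.round(v,3) for k,v in o.items()})
ims=[get_image(n) for n in("top","side")]
cv2.imwrite('pics/a.png',cv2.cvtColor(np.hstack(ims),cv2.COLOR_RGB2BGR)[:, :] if 0 else cv2.resize(cv2.cvtColor(np.vstack(ims),cv2.COLOR_RGB2BGR),(400,600)))
cv2.imwrite('pics/top.png',cv2.cvtColor(ims[0],cv2.COLOR_RGB2BGR))
for n in("top","side"):
  c=get_calibration(n);print(n,c)
  for q in("stop_top","reset_top","start_top","station"):
    for d in cut_out(q,n)[:2]: print(n,q,round(d['confidence'],2),np.round(d['rect'],1),d['region'].sum())
print(get_calibration("wrist"))
E
```

```text
pics
{'t': np.float64(0.0), 'q': array([ 1.091,  0.053,  1.614,  0.   ,  1.476, -0.119]), 'dq': array([-0.001, -0.001, -0.   , -0.001, -0.002, -0.   ]), 'effort': array([ 1.0000e-03, -3.9369e+01, -3.7017e+01, -0.0000e+00,  7.0000e-03,
       -0.0000e+00]), 'tool_pos': array([0.22 , 0.584, 0.208]), 'tool_rot': array([-5.64e-01, -3.09e+00,  3.00e-03]), 'contact_force': array([-0.851,  0.611, -0.342]), 'wrist_torque': array([ 0.021, -0.032, -0.008]), 'grip_force': np.float64(0.0), 'opening': np.float64(0.085)}
top {'intrinsics': array([[352.36067976,   0.        , 262.57252456],
       [  0.        , 352.36067976, 192.89081274],
       [  0.        ,   0.        ,   1.        ]]), 'world_from_camera': array([[ 0.00940097,  0.99393818, -0.10953775,  0.39659141],
       [-0.99970531,  0.00689023, -0.02327719, -0.00666841],
       [-0.02238135,  0.1097243 ,  0.99371005,  1.21892899],
       [ 0.        ,  0.        ,  0.        ,  1.        ]])}
top stop_top 0.55 [274.4 192.4  14.9  17.2] 204
top stop_top 0.54 [257.1 188.1  73.3  42.2] 2226
top start_top 0.38 [275.6 191.3  12.9  16.8] 184

[... 469 characters left out ...]
   ,  1.        ]])}
side stop_top 0.61 [253.8 188.2  13.5  12.3] 152
side start_top 0.62 [295.1 198.7  49.1  14.3] 199
side station 0.96 [248.9 213.6  48.6  62.6] 2005
{'intrinsics': array([[287.24067438,   0.        , 247.77558317],
       [  0.        , 287.24067438, 192.55369281],
       [  0.        ,   0.        ,   1.        ]]), 'tool_from_camera': array([[ 1.81701354e-03,  9.58582904e-01,  2.84807857e-01,
         7.24989949e-02],
       [ 9.99998215e-01, -1.88926713e-03, -2.10356845e-05,
        -9.38250551e-04],
       [ 5.17913673e-04,  2.84807386e-01, -9.58584626e-01,
        -1.63885489e-01],
       [ 0.00000000e+00,  0.00000000e+00,  0.00000000e+00,
         1.00000000e+00]])}
```

Run:
```python
import cv2,numpy as np
im=cv2.imread('pics/top.png'); cv2.imwrite('pics/top_crop.png',cv2.resize(im[120:270,160:360],(800,600),interpolation=cv2.INTER_CUBIC))
```

```text
(no output)
```

View pics/top_crop.png

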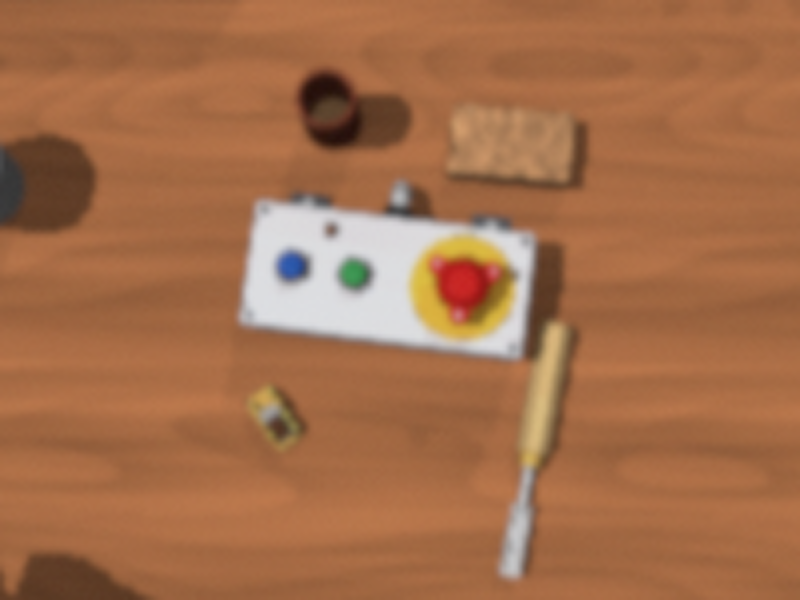

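View pics/a.png

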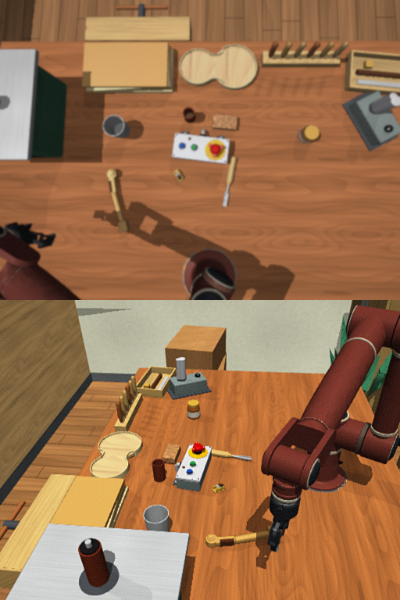

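The top crop shows the station slightly yawed: blue at crop (291,266), i.e. the far +y place; green (353,273) next to the stop; red stop (463,284); one lobe pointing to the robot. The sleeve and block lie beyond, the plane and gouge nearer the robot, all clear of the station.

```bash
cat > h.py <<'E'
from station import *
import cv2,numpy as np
from scipy.spatial.transform import Rotation as R
def ray(K,T,uv,z):
    d=T[:3,:3]@np.array([(uv[0]-K[0,2])/K[0,0],-(uv[1]-K[1,2])/K[1,1],-1]); return T[:3,3]+d*(z-T[2,3])/d[2]
def cam(n,o=None):
    c=get_calibration(n); K=c['intrinsics']
    if n!='wrist': return K,c['world_from_camera']
    M=np.eye(4);M[:3,:3]=R.from_rotvec(o['tool_rot']).as_matrix();M[:3,3]=o['tool_pos'];return K,M@c['tool_from_camera']
def cents(im):
    h=cv2.cvtColor(im,cv2.COLOR_RGB2HSV); out={}
    for n,lo,hi in(('red',(0,190,110),(6,255,255)),('blue',(105,140,60),(125,255,255)),('green',(55,110,50),(85,255,255)),('yellow',(20,140,120),(32,255,255))):
        m=cv2.inRange(h,lo,hi); k,l,s,c=cv2.connectedComponentsWithStats(m)
        out[n]=sorted([(int(s[i,4]),np.round(c[i],1),s[i,:4]) for i in range(1,k)],key=lambda a:-a[0])[:3]
    return out
def rel(o,p): return R.from_rotvec(o['tool_rot']).inv().apply(p-o['tool_pos'])
E
python3 - <<'E'
from h import *
im=cv2.cvtColor(cv2.imread('pics/top.png'),cv2.COLOR_BGR2RGB)
for k,v in cents(im[140:225,210:310]).items(): print(k,v)
K,T=cam('top'); o=get_obs()
P={}
for n,uv,z in(('blue',(232.75,186.5),.08),('green',(248.2,188.2),.08),('red',(275.7,191),.1)):
    P[n]=ray(K,T,uv,z);print(n,P[n].round(4))
d=P['blue']-P['red'];print('yaw',np.degrees(np.arctan2(-d[0],d[1])),np.hypot(*d[:2]))
M=R.from_rotvec(o['tool_rot']).as_matrix();print(M.round(3))
E
```

```text
red [(117, array([65.4, 50.8]), array([59, 46, 14, 12], dtype=int32))]
blue [(23, array([22.6, 46. ]), array([20, 44,  6,  5], dtype=int32))]
green [(21, array([38., 48.]), array([36, 46,  5,  5], dtype=int32))]
yellow [(215, array([64.4, 52.4]), array([53, 40, 25, 24], dtype=int32)), (5, array([17.4, 78.4]), array([16, 78,  4,  2], dtype=int32)), (2, array([13.5, 80.5]), array([13, 80,  2,  2], dtype=int32))]
blue [0.5425 0.1176 0.08  ]
green [0.5372 0.067  0.08  ]
red [ 0.5263 -0.0224  0.1   ]
yaw -6.584548139592509 0.14089588950860601
[[-0.936  0.353  0.   ]
 [ 0.353  0.936 -0.   ]
 [-0.    -0.    -1.   ]]
```

Run:
```python
from h import *
o=get_obs(); print(rel(o,np.array([.526,-.022,.23])).round(4))
```

```text
[-0.4999 -0.4599 -0.021 ]
```

```bash
python3 -m crank '[{"offset":[-0.04,-0.037,-0.02],"twist":[0,0,-2]},{"offset":[-0.08,-0.074,-0.02],"twist":[0,0,-4]},{"offset":[-0.12,-0.111,-0.02],"twist":[0,0,-6]},{"offset":[-0.16,-0.148,-0.02],"twist":[0,0,-8]},{"offset":[-0.20,-0.185,-0.02],"twist":[0,0,-10]},{"offset":[-0.24,-0.222,-0.02],"twist":[0,0,-12]},{"offset":[-0.28,-0.259,-0.02],"twist":[0,0,-14]},{"offset":[-0.32,-0.296,-0.02],"twist":[0,0,-14]},{"offset":[-0.36,-0.333,-0.02],"twist":[0,0,-14]},{"offset":[-0.40,-0.37,-0.02],"twist":[0,0,-14]},{"offset":[-0.44,-0.407,-0.02],"twist":[0,0,-14]},{"offset":[-0.48,-0.44,-0.02],"twist":[0,0,-14]},{"offset":[-0.5,-0.46,-0.02],"twist":[0,0,-14]},{"offset":[-0.5,-0.46,-0.02],"twist":[0,0,-14]},{"offset":[-0.5,-0.46,-0.02],"twist":[0,0,-14]}]' 0 20
python3 - <<'E'
from h import *
o=get_obs(); im=get_image('wrist'); cv2.imwrite('pics/w1.png',im[:,:,::-1]); print(o['tool_pos'],o['tool_rot'],o['contact_force'],o['q'].round(2))
for k,v in cents(im).items(): print(k,v)
for q in("stop_top","reset_top","start_top","stop_lobe0","stop_head"):
    for d in cut_out(q,'wrist')[:2]: print(q,round(d['confidence'],2),np.round(d['rect'],1),d['region'].sum())
E
```

```text
t: 2.38
tool_pos: [0.5258, -0.0216, 0.229]
tool_rot: [-0.182, -3.136, -0.001]
contact_force: [0.2, -0.2, 0.4]
opening: 0.0004
grip_force: 0.0
[ 0.52577756 -0.0216288   0.22895736] [-1.82479243e-01 -3.13600957e+00 -7.09308699e-04] [ 0.21417929 -0.22807837  0.38939145] [-0.18 -0.2   1.82  0.    1.52 -1.64]
red [(1493, array([248.9, 181.6]), array([223, 152,  53,  50], dtype=int32)), (1, array([273., 199.]), array([273, 199,   1,   1], dtype=int32))]
blue [(346, array([372.9, 177.7]), array([362, 168,  22,  20], dtype=int32))]
green [(329, array([327.5, 177.5]), array([318, 168,  20,  20], dtype=int32))]
yellow [(2488, array([248.8, 170. ]), array([212, 139,  75,  73], dtype=int32)), (406, array([369.2,  68.5]), array([346,  45,  43,  46], dtype=int32)), (155, array([186.8,  59.1]), array([179,  54,  17,  11], dtype=int32))]
stop_top 0.7 [367.4  68.6  42.1  43.8] 1035
stop_top 0.56 [248.4 178.2  55.8  48.9] 1739
reset_top 0.73 [373.4 178.5  23.5  23.6] 357
reset_top 0.34 [328.8 181.4  19.2  15. ] 339
start_top 0.67 [326.8 179.7  21.7  19.3] 306
start_top 0.18 [246.7 174.9  51.8  53.9] 1776
stop_lobe0 0.75 [248.4 176.6  51.9  54.2] 1822
stop_lobe0 0.2 [302.6 182.4 207.6 103.9] 16552
stop_head 0.58 [249.6 178.6  51.6  49.1] 1753
```

View pics/w1.png

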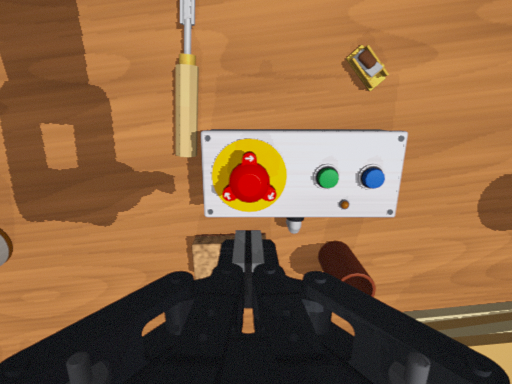

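The wrist view shows the untwisted stop at (250,178) on its yellow disc, green at (328,177), blue at (373,178), and the lobe facing the robot at (249,158); the fingers are shut at (249,240).

Run:
```python
from h import *
o=get_obs(); K,T=cam('wrist',o)
P={n:ray(K,T,uv,z) for n,uv,z in(('blue',(372.9,177.7),.08),('green',(327.6,177.6),.08),('disc',(249.5,175.5),.068),('redtop',(250.5,181.5),.1065),('lobe0',(249,158),.1),('s1',(207,138),.066),('s2',(403,139),.066),('s3',(390,212),.066),('s4',(209,212),.066))}
for n,p in P.items(): print(n,p.round(4))
for a in('disc','redtop'):
  d=P['blue']-P[a]; print(a,'yaw',np.degrees(np.arctan2(-d[0],d[1])),np.hypot(*d[:2]))
for a,b in(('s1','s2'),('s4','s3')):
  d=P[b]-P[a]; print('yaw',np.degrees(np.arctan2(-d[0],d[1])),np.hypot(*d[:2]))
print('screw centre',np.mean([P[k] for k in('s1','s2','s3','s4')],0)+0)
yaw=np.radians(-6.6); u=np.array([np.cos(yaw),np.sin(yaw),0]); v=np.array([-u[1],u[0],0])
print('red from blue',P['blue']-.142*v,'green',P['green']-.09*v)
```

```text
blue [0.5445 0.1165 0.08  ]
green [0.5386 0.0661 0.08  ]
disc [ 0.5292 -0.0207  0.068 ]
redtop [ 0.5266 -0.0196  0.1065]
lobe0 [ 0.5033 -0.0185  0.1   ]
s1 [ 0.4813 -0.0634  0.066 ]
s2 [0.5073 0.1555 0.066 ]
s3 [0.5939 0.1433 0.066 ]
s4 [ 0.5691 -0.0746  0.066 ]
disc yaw -6.378391783113575 0.1380539516612246
redtop yaw -7.492550175011768 0.13725221150556136
yaw -6.787215615171353 0.22045747755913872
yaw -6.490703426009519 0.2193220232837946
screw centre [0.53791246 0.04019385 0.066     ]
red from blue [ 0.52816867 -0.02458999  0.08      ] green [ 0.52829608 -0.02330083  0.08      ]
```

```bash
python3 -m crank '[{"offset":[-0.003,0,0.04],"twist":[0,0,0]},{"offset":[-0.003,0,0.08],"twist":[0,0,0]},{"offset":[-0.003,0,0.11],"twist":[0,0,0]},{"offset":[-0.003,0,0.118],"twist":[0,0,0]},{"offset":[-0.003,0,0.122],"twist":[0,0,0]},{"offset":[-0.003,0,0.125],"twist":[0,0,0]},{"offset":[-0.003,0,0.128],"twist":[0,0,0]},{"offset":[-0.003,0,0.131],"twist":[0,0,0]},{"offset":[-0.003,0,0.133],"twist":[0,0,0]},{"offset":[-0.003,0,0.134],"twist":[0,0,0]},{"offset":[-0.003,0,0.134],"twist":[0,0,0]}]'
```

```text
t: 4.05
tool_pos: [0.529, -0.0225, 0.0949]
tool_rot: [-0.183, -3.136, -0.0]
contact_force: [0.9, -0.8, 0.2]
opening: -0.0
grip_force: 0.0
```

```bash
python3 -m crank '[{"offset":[0,0,0.001],"twist":[0,0,0]},{"offset":[0,0,0.002],"twist":[0,0,0]},{"offset":[0,0,0.002],"twist":[0,0,0]}]'
python3 - <<'E'
from h import *
im=get_image('wrist'); cv2.imwrite('pics/w2.png',im[:,:,::-1])
im=get_image('side'); cv2.imwrite('pics/s2.png',cv2.resize(im[150:260,190:310,::-1],None,fx=5,fy=5,interpolation=cv2.INTER_CUBIC))
E
```

```text
t: 4.42
tool_pos: [0.5289, -0.0225, 0.0929]
tool_rot: [-0.183, -3.136, -0.0]
contact_force: [-0.0, 0.3, 0.1]
opening: -0.0002
grip_force: 0.0
```

View pics/w2.png

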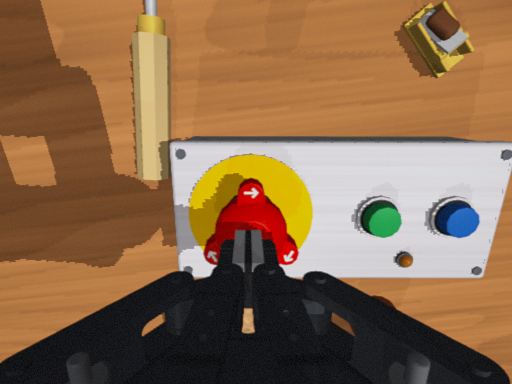

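The wrist view shows the tip over the red hub at (249,235), with nothing in force: no contact yet, so I go on down.

```bash
python3 -m crank '[{"offset":[0,0,0.002],"twist":[0,0,0]},{"offset":[0,0,0.003],"twist":[0,0,0]},{"offset":[0,0,0.003],"twist":[0,0,0]}]'
python3 - <<'E'
from h import *
K,T=cam('wrist',get_obs());c=get_calibration('wrist')['tool_from_camera']
p=np.linalg.inv(c)@np.array([0,0,0,1]);print(K[0,2]+K[0,0]*p[0]/-p[2],K[1,2]+K[1,1]*p[1]/p[2])
E
```

```text
t: 4.9
tool_pos: [0.5289, -0.0225, 0.0898]
tool_rot: [-0.183, -3.136, -0.0]
contact_force: [-0.1, -0.8, -0.1]
opening: 0.0003
grip_force: 0.0
249.14919622066645 229.8071333385705
```

View pics/s2.png

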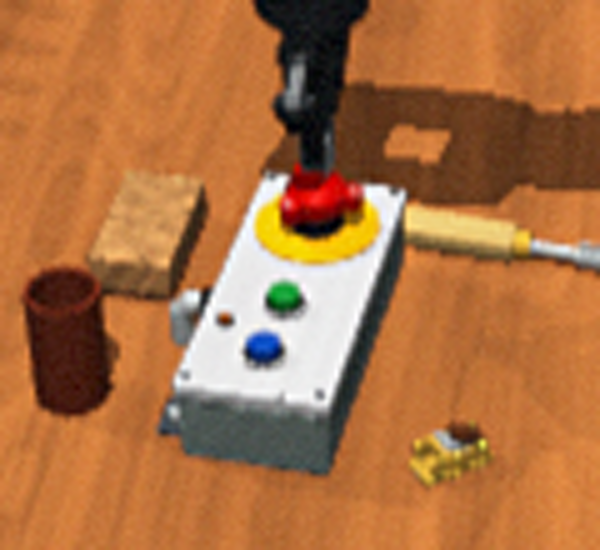

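Run:
```python
from h import *
o=get_obs();print(o['effort'].round(2),o['contact_force'].round(2),o['wrist_torque'].round(2))
a=get_image('wrist'); b=get_image('side')
cv2.imwrite('pics/c3.png',np.hstack([cv2.resize(a[150:300,180:320,::-1],(400,428),interpolation=cv2.INTER_CUBIC),cv2.resize(b[165:205,235:275,::-1],(400,428),interpolation=cv2.INTER_CUBIC)]))
c=np.linalg.inv(get_calibration('wrist')['tool_from_camera']);K=get_calibration('wrist')['intrinsics']
for q in([.011,0,0],[-.011,0,0],[.011,0,-.013],[.011,.0145,0]):
  p=c@np.array(q+[1]);print(q,K[0,2]+K[0,0]*p[0]/-p[2],K[1,2]+K[1,1]*p[1]/p[2])
```

```text
[ -0.   -31.21 -34.32  -0.    -0.    -0.  ] [-0.07 -0.75 -0.07] [-0.08  0.02  0.  ]
[0.011, 0, 0] 249.20648329563366 213.13532430353692
[-0.011, 0, 0] 249.09349398570674 245.90266386690018
[0.011, 0, -0.013] 249.3042902613495 221.26987347084744
[0.011, 0.0145, 0] 273.05048937049526 213.1804100961999
```

View pics/c3.png

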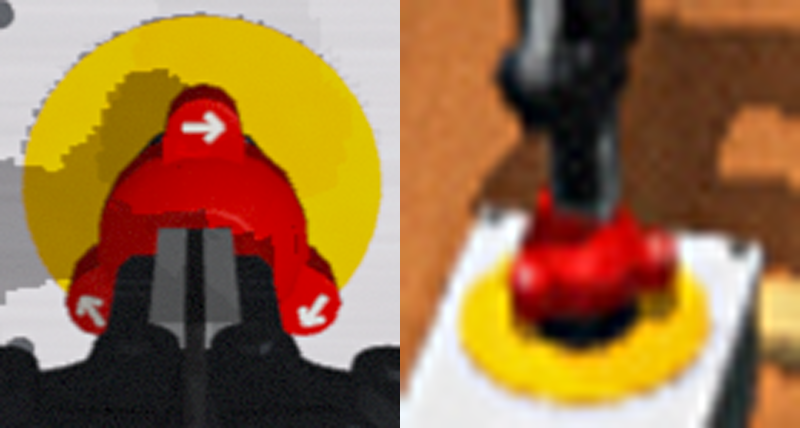

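Run:
```python
from h import *
o=get_obs(); K,T=cam('wrist',o)
f=lambda x,y:(180+x*.35,150+y*150/428)
S=np.array([.529,-.022]);yaw=np.radians(-6.6); A=np.array([[np.cos(yaw),np.sin(yaw)],[-np.sin(yaw),np.cos(yaw)]])
def s(uv,z): return (A@(ray(K,T,uv,z)[:2]-S)*1000).round(1)
print('disc top edge, l, r',s(f(200,15),.068),s(f(22,190),.068),s(f(381,190),.068))
for z in(.1,.09,.0885): print(z,'arrow',s(f(205,127),z),'lobe outer tip edge',s(f(205,97),z),'lobe edges',s(f(163,127),z),s(f(240,127),z))
print(o['tool_pos'],'finger tip edge at z .0898',[ (z,s(f(200,228),z)) for z in(.09,.1,.11,.12)])
```

```text
disc top edge, l, r [-42.7   0.1] [ -0.1 -43. ] [-0.1 44. ]
0.1 arrow [-25.8   0.9] lobe outer tip edge [-31.9   0.8] lobe edges [-25.8  -7.4] [-25.8   7.7]
0.09 arrow [-22.8   1. ] lobe outer tip edge [-29.3   1. ] lobe edges [-22.8  -7.8] [-22.8   8.3]
0.0885 arrow [-22.3   1. ] lobe outer tip edge [-28.9   1. ] lobe edges [-22.3  -7.8] [-22.3   8.4]
[ 0.52901591 -0.02250663  0.0899711 ] finger tip edge at z .0898 [(0.09, array([0.1, 0. ])), (0.1, array([-4.3, -0.1])), (0.11, array([-8.8, -0.1])), (0.12, array([-13.2,  -0.2]))]
```

```bash
python3 -m crank '[{"offset":[0,0,0.002],"twist":[0,0,0]},{"offset":[0,0,0.004],"twist":[0,0,0]},{"offset":[0,0,0.004],"twist":[0,0,0]}]';python3 -m crank '[{"offset":[0,0,0.002],"twist":[0,0,0]},{"offset":[0,0,0.004],"twist":[0,0,0]},{"offset":[0,0,0.004],"twist":[0,0,0]}]'
```

```text
t: 5.38
tool_pos: [0.5288, -0.0224, 0.0857]
tool_rot: [-0.183, -3.136, -0.0]
contact_force: [-0.6, -0.3, 0.5]
opening: 0.0
grip_force: 0.0
t: 5.75
tool_pos: [0.5293, -0.0225, 0.0824]
tool_rot: [0.183, 3.136, -0.0]
contact_force: [-0.5, -0.8, 3.7]
opening: 0.0005
grip_force: 1.7
```

Contact at TCP z ≈ 0.084: the shut tips stand about 22 mm behind the reported TCP, which agrees with the picture. Pressing on.

```bash
python3 -m crank '[{"offset":[0,0,0.002],"twist":[0,0,0]},{"offset":[0,0,0.004],"twist":[0,0,0]},{"offset":[0,0,0.006],"twist":[0,0,0]},{"offset":[0,0,0.008],"twist":[0,0,0]},{"offset":[0,0,0.008],"twist":[0,0,0]}]'
```

```text
t: 6.38
tool_pos: [0.5293, -0.0226, 0.0743]
tool_rot: [0.183, 3.136, -0.0]
contact_force: [-1.5, 0.2, 5.0]
opening: -0.0002
grip_force: 2.8
```

```bash
python3 -m crank '[{"offset":[0,0,0.002],"twist":[0,0,0]},{"offset":[0,0,0.003],"twist":[0,0,0]},{"offset":[0,0,0.004],"twist":[0,0,0]},{"offset":[0,0,0.004],"twist":[0,0,0]}]'
```

```text
t: 6.88
tool_pos: [0.5297, -0.0226, 0.0726]
tool_rot: [0.182, 3.136, -0.0]
contact_force: [-6.9, 1.5, 16.0]
opening: 0.0001
grip_force: 7.8
```

```bash
python3 -m crank '[{"offset":[0,0,-0.015],"twist":[0,0,0]},{"offset":[0,0,-0.035],"twist":[0,0,0]},{"offset":[0.02,-0.014,-0.035],"twist":[0,0,0]},{"offset":[0.035,-0.028,-0.035],"twist":[0,0,0]},{"offset":[0.035,-0.028,-0.035],"twist":[0,0,0]}]'
python3 - <<'E'
from h import *
o=get_obs(); im=get_image('wrist'); print(o['tool_pos'],o['contact_force'])
cv2.imwrite('pics/w4.png',cv2.resize(im[130:330,160:400,::-1],(720,600),interpolation=cv2.INTER_CUBIC))
E
```

```text
t: 7.5
tool_pos: [0.4906, -0.0466, 0.1053]
tool_rot: [0.185, 3.136, -0.0]
contact_force: [0.7, -0.3, 0.5]
opening: 0.0
grip_force: 0.0
[ 0.49058535 -0.04662884  0.10534238] [ 0.71060502 -0.29071671  0.53597528]
```

View pics/w4.png

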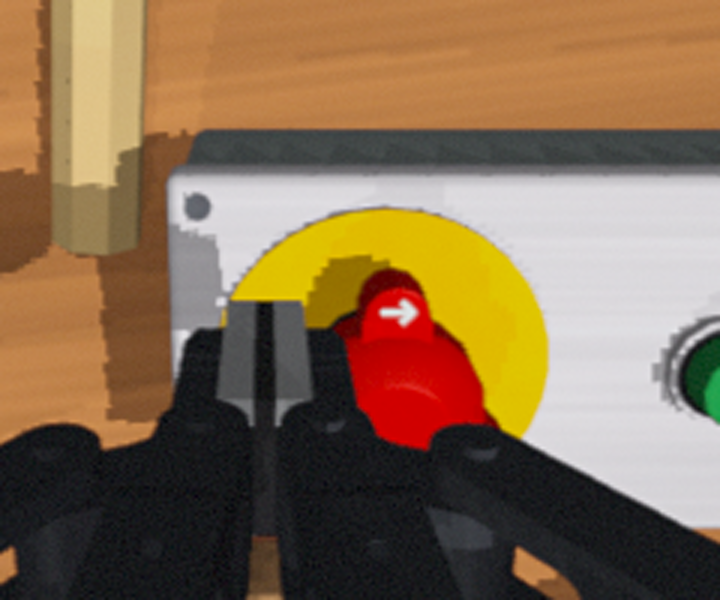

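Run:
```python
from h import *
o=get_obs(); K,T=cam('wrist',o)
f=lambda x,y:(160+x/3,130+y/3)
S=np.array([.529,-.022]);yaw=np.radians(-6.6); A=np.array([[np.cos(yaw),np.sin(yaw)],[-np.sin(yaw),np.cos(yaw)]])
def s(uv,z): return (A@(ray(K,T,uv,z)[:2]-S)*1000).round(1)
print('disc top,right',s(f(385,208),.068),s(f(547,350),.068))
for z in(.1,.09): print(z,'arrow',s(f(398,312),z),'edges',s(f(361,312),z),s(f(433,312),z))
print('tcp',A@(o['tool_pos'][:2]-S)*1000,'tip edge',s(f(265,300),.1053+.022),s(f(228,300),.1273),s(f(303,300),.1273))
```

```text
disc top,right [-42.4   0.5] [-3.9 43.8]
0.1 arrow [-29.4  -0.5] edges [-29.4  -8.5] [-29.4   6.9]
0.09 arrow [-24.8   1.2] edges [-24.8  -7.2] [-24.8   9.1]
tcp [-34.7657709  -28.53640983] tip edge [-44.4 -29.1] [-44.4 -35.7] [-44.4 -22.3]
```

The crop shows lobe 0's arrow at (398,312); its radius and 16 mm width fit a height of 90 mm, so the stop is latched, and the tip stands behind the lobe. I lower and start pushing round.

```bash
python3 -m crank '[{"offset":[-0.001,0,0.02],"twist":[0,0,0]},{"offset":[-0.001,0,0.035],"twist":[0,0,0]},{"offset":[-0.001,0,0.0445],"twist":[0,0,0]},{"offset":[-0.001,0.007,0.0445],"twist":[0,0,0]},{"offset":[-0.001,0.014,0.0445],"twist":[0,0,0]},{"offset":[0,0.017,0.0445],"twist":[0,0,5]},{"offset":[0.0008,0.0202,0.0445],"twist":[0,0,10]},{"offset":[0.0013,0.0235,0.0445],"twist":[0,0,15]},{"offset":[0.0017,0.0267,0.0445],"twist":[0,0,20]},{"offset":[0.0017,0.0267,0.0445],"twist":[0,0,20]}]'
python3 - <<'E'
from h import *
o=get_obs(); im=get_image('wrist'); print(o['tool_pos'],o['contact_force'],o['wrist_torque'])
cv2.imwrite('pics/w5.png',cv2.resize(im[130:330,160:400,::-1],(720,600),interpolation=cv2.INTER_CUBIC))
E
```

```text
t: 8.8
tool_pos: [0.4928, -0.0191, 0.0617]
tool_rot: [0.722, 3.057, -0.0]
contact_force: [-3.8, -1.6, 4.0]
opening: 0.0002
grip_force: 2.4
[ 0.49278063 -0.01914564  0.06166724] [-3.80621949 -1.61305612  3.99756871] [-0.03048995  0.54654753  0.03574583]
```

View pics/w5.png

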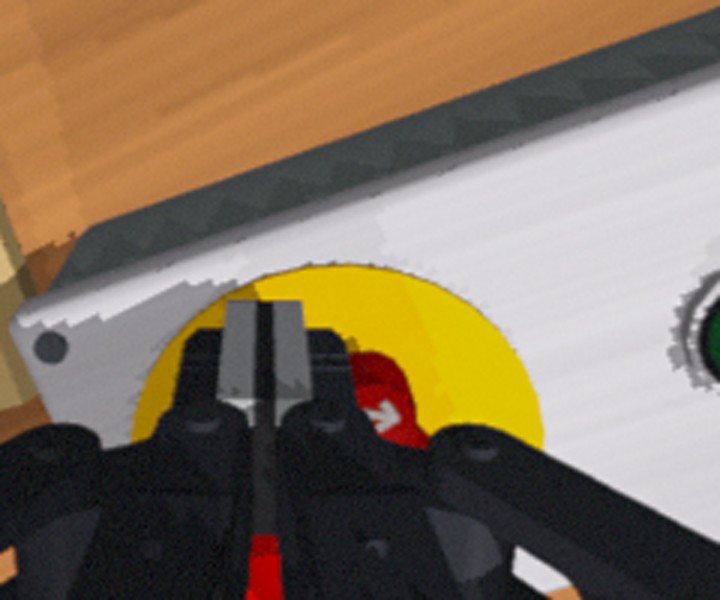

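The crop shows the lobe's arrow at (383,415), turned to about 30°, with the finger's shoulder against it and 4 N upward on the tool; I turn 8° more, a little outward, then check.

```bash
python3 -m crank '[{"offset":[0.0015,0,0],"twist":[0,0,0]},{"offset":[0.0025,0.0025,0],"twist":[0,0,4]},{"offset":[0.0033,0.005,0],"twist":[0,0,8]},{"offset":[0.0033,0.005,0],"twist":[0,0,8]}]'; python3 -m crank '[{"offset":[0,0,-0.004],"twist":[0,0,0]},{"offset":[0,0,-0.009],"twist":[0,0,0]},{"offset":[0,0,-0.009],"twist":[0,0,0]}]'
python3 - <<'E'
from h import *
o=get_obs(); im=get_image('wrist')
cv2.imwrite('pics/w6.png',cv2.resize(im[130:330,160:400,::-1],(720,600),interpolation=cv2.INTER_CUBIC))
E
```

```text
t: 9.35
tool_pos: [0.4923, -0.014, 0.061]
tool_rot: [0.934, 2.998, -0.001]
contact_force: [-1.3, -3.1, 4.1]
opening: 0.0001
grip_force: 2.2
t: 9.72
tool_pos: [0.491, -0.0134, 0.0691]
tool_rot: [-0.935, -2.997, 0.0]
contact_force: [-2.6, -1.6, 0.9]
opening: -0.0001
grip_force: 1.6
```

View pics/w6.png

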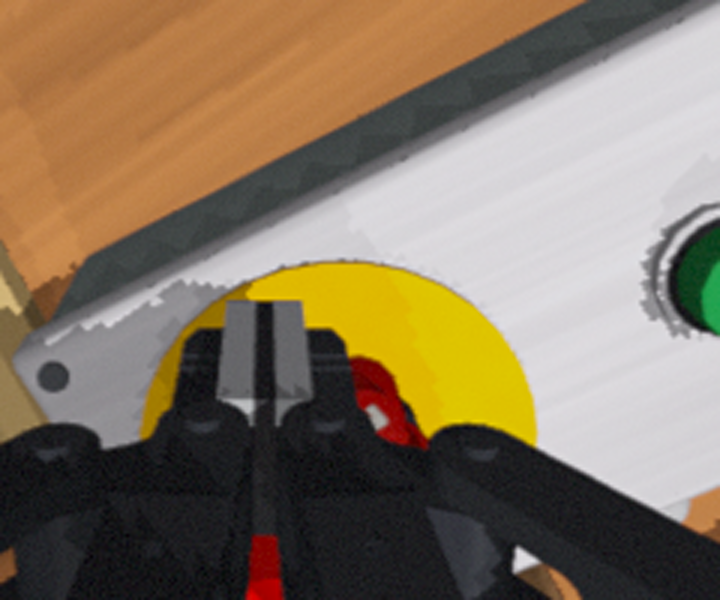

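The crop shows the lobe (375,415) turned well round and the upward force falling as I raised: it seems to have sprung out. I let it go and look.

```bash
python3 -m crank '[{"offset":[0.003,-0.012,-0.008],"twist":[0,0,-5]},{"offset":[0.006,-0.022,-0.03],"twist":[0,0,-14]},{"offset":[0.006,-0.022,-0.07],"twist":[0,0,-24]},{"offset":[0.006,-0.022,-0.1],"twist":[0,0,-28]},{"offset":[0.006,-0.022,-0.1],"twist":[0,0,-28]},{"offset":[0.006,-0.022,-0.1],"twist":[0,0,-28]}]'
python3 - <<'E'
from h import *
o=get_obs(); im=get_image('wrist'); print(o['tool_pos'],o['tool_rot'],o['contact_force'])
cv2.imwrite('pics/w7.png',cv2.resize(im[100:300,200:440,::-1],(720,600),interpolation=cv2.INTER_CUBIC))
for k,v in cents(im).items(): print(k,v)
E
```

```text
t: 10.52
tool_pos: [0.4739, -0.0278, 0.1683]
tool_rot: [-0.183, -3.135, -0.001]
contact_force: [0.3, 0.6, -0.4]
opening: -0.0003
grip_force: 0.0
[ 0.47386192 -0.02783447  0.16831052] [-1.83386528e-01 -3.13517932e+00 -1.34080190e-03] [ 0.26571492  0.56583169 -0.39287749]
red [(568, array([275.6, 243.5]), array([254, 219,  40,  51], dtype=int32)), (2, array([284.5, 271.5]), array([284, 271,   2,   2], dtype=int32)), (2, array([287.5, 272. ]), array([287, 272,   2,   1], dtype=int32))]
blue [(476, array([404.4, 241.6]), array([392, 230,  26,  24], dtype=int32))]
green [(454, array([352. , 241.6]), array([340, 230,  25,  24], dtype=int32))]
yellow [(2463, array([265.2, 222. ]), array([218, 198,  86,  64], dtype=int32)), (235, array([398. , 120.6]), array([379, 101,  36,  33], dtype=int32)), (208, array([189.5, 103.2]), array([181,  97,  18,  13], dtype=int32))]
```

View pics/w7.png

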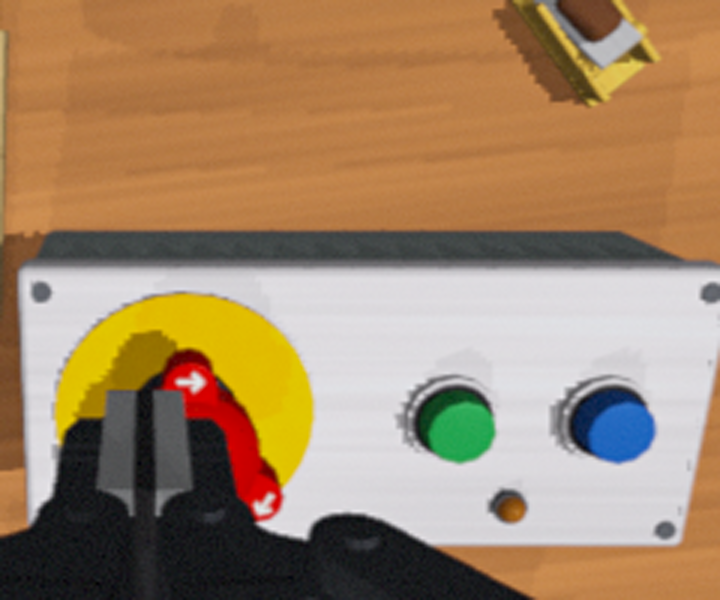

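Run:
```python
from h import *
o=get_obs(); K,T=cam('wrist',o)
f=lambda x,y:(200+x/3,100+y/3)
S=np.array([.529,-.022]);yaw=np.radians(-6.6); A=np.array([[np.cos(yaw),np.sin(yaw)],[-np.sin(yaw),np.cos(yaw)]])
def s(uv,z): return (A@(ray(K,T,uv,z)[:2]-S)*1000).round(1)
print('disc top,right,left',s(f(188,293),.068),s(f(313,410),.068),s(f(55,410),.068))
for z in(.1,.09): print(z,'lobe0 arrow',s(f(191,382),z),'edges',s(f(166,378),z),s(f(214,378),z),'lobe1 arrow',s(f(264,504),z))
b=ray(K,T,(405,242),.08);print('blue',b,'tool offset',rel(o,b)*1000,'green',ray(K,T,(352,242),.08))
```

```text
disc top,right,left [-44.    1.3] [-3.1 43.7] [ -3.1 -42.5]
0.1 lobe0 arrow [-27.    0.9] edges [-28.2  -6.4] [-28.2   7.5] lobe1 arrow [13.1 23.7]
0.09 lobe0 arrow [-22.7   1.5] edges [-24.   -6.1] [-24.    8.4] lobe1 arrow [19.1 25.3]
blue [0.54182144 0.11581966 0.08      ] tool offset [-51.35625808 150.55238334  87.72322296] green [0.53596298 0.06513023 0.08      ]
```

Lobes 0 and 1 come out symmetric (27 mm) for a lobe top at 100 mm and not at 90 mm, so the stop is out and untwisted. Now the blue button at (405,242).

```bash
python3 -m crank '[{"offset":[-0.017,0.05,0],"twist":[0,0,0]},{"offset":[-0.034,0.1,0],"twist":[0,0,0]},{"offset":[-0.052,0.152,0],"twist":[0,0,0]},{"offset":[-0.052,0.152,0.04],"twist":[0,0,0]},{"offset":[-0.052,0.152,0.08],"twist":[0,0,0]},{"offset":[-0.052,0.152,0.1],"twist":[0,0,0]},{"offset":[-0.052,0.152,0.107],"twist":[0,0,0]},{"offset":[-0.052,0.152,0.11],"twist":[0,0,0]},{"offset":[-0.052,0.152,0.113],"twist":[0,0,0]},{"offset":[-0.052,0.152,0.115],"twist":[0,0,0]},{"offset":[-0.052,0.152,0.115],"twist":[0,0,0]}]'
```

```text
t: 11.95
tool_pos: [0.5448, 0.1167, 0.0558]
tool_rot: [0.183, 3.133, 0.0]
contact_force: [1.7, 0.2, 2.5]
opening: -0.0003
grip_force: 1.1
```

```bash
python3 -m crank '[{"offset":[0,0,0.002],"twist":[0,0,0]},{"offset":[0,0,0.004],"twist":[0,0,0]},{"offset":[0,0,0.004],"twist":[0,0,0]}]'
```

```text
t: 12.32
tool_pos: [0.5448, 0.1167, 0.0517]
tool_rot: [0.183, 3.134, 0.0]
contact_force: [1.5, -0.5, 5.4]
opening: 0.0
grip_force: 3.0
```

```bash
python3 -m crank '[{"offset":[0,0,0.002],"twist":[0,0,0]},{"offset":[0,0,0.003],"twist":[0,0,0]},{"offset":[0,0,0.003],"twist":[0,0,0]}]'
```

```text
t: 12.7
tool_pos: [0.5449, 0.1167, 0.0515]
tool_rot: [0.182, 3.135, -0.0]
contact_force: [-6.8, -2.2, 19.9]
opening: 0.0001
grip_force: 10.2
```

Firm stop at 20 N: fully in. Lift off and look once from above.

```bash
python3 -m crank '[{"offset":[0,0,-0.01],"twist":[0,0,0]},{"offset":[0,0,-0.04],"twist":[0,0,0]},{"offset":[0,0,-0.09],"twist":[0,0,0]},{"offset":[0.03,-0.06,-0.14],"twist":[0,0,0]},{"offset":[0.06,-0.1,-0.18],"twist":[0,0,0]},{"offset":[0.06,-0.1,-0.18],"twist":[0,0,0]},{"offset":[0.06,-0.1,-0.18],"twist":[0,0,0]}]'
python3 - <<'E'
from h import *
im=get_image('wrist')
cv2.imwrite('pics/w8.png',im[:,:,::-1])
E
```

```text
t: 13.58
tool_pos: [0.4721, 0.0238, 0.2281]
tool_rot: [0.185, 3.135, 0.0]
contact_force: [0.3, -0.2, -0.5]
opening: 0.0
grip_force: 0.0
```

View pics/w8.png

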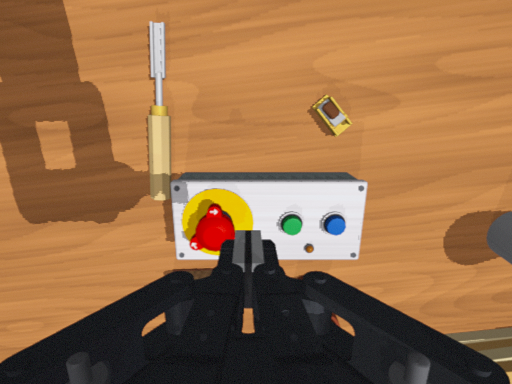

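The stop at (215,230) is untwisted and out, green (291,224) and blue (335,225) are both out, and the gouge and plane stand as before. The arm touches nothing.

```bash
python3 -c "
from station import *
print(finish_job())"
```

```text
the job is handed in; nothing more can be done
None
```

The stop test is done and handed in: I latched the red stop, twisted it out clockwise with a fingertip and pressed the blue reset fully in. The last picture showed the stop and both buttons out and the arm clear. The hand-in returned no pass or fail.

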